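# Press a picture plaque in the hinged press and hold it shut

### The job

Lay the yellow-topped picture plaque flat in the pocket of the wooden press, swing the blue lid shut over it, then take the red-knobbed pin from its stand and push it down through the hole in the lid into the hole in the base until the knob sits on the lid. Keep pushing down on the pin so that the lid is fully shut against the springy bed, and finish like that, still holding and pressing the pin. Leave the green plaque and everything else on the table where it is.

Things in the scene. Friction and masses are not known exactly. Their poses are not given: they have to be found in the camera images.
- press: Fixed wooden press, base 120 (x) x 200 (y) mm, deck 40 mm above the table. Origin: underside, under the pocket centre; yaw up to 0.25 rad. Own +y = hinge side, -y = pin side. Open-topped pocket 54 (x) x 74 (y) mm with 4 mm 45-degree lead-ins. Each x side of the pocket has a finger gap 40 mm wide (along y), open outwards, down to 12 mm above the table.
- bed_top (a point): Centre of the top of the black springy bed (the pocket's floor), 28.5 mm above the table when unloaded (11.5 mm below the deck). It sinks when pressed: 5 N preload, then about 2.9 N per mm; with the lid fully shut on the plaque it is 3.5 mm down. Axes as the press.
- press_lid (a joint): Blue lid's hinge angle: 0 = fully shut (level), growing as it opens; 1.57 = upright, stop at 2.1. A stiff-ish hinge: it stays where left above about 1.0 rad and slowly falls shut below that. Lying on the seated plaque without a push it rests (or springs back) at about 0.035 to 0.06 rad; a push of about 6 to 9 N at its hole shuts it to 0.
- press_hinge (a point): Middle of the lid's hinge axis (along the press's x), 41 mm above the table, 88 mm from the press centre towards its +y. The lid is a plate 100 mm wide (along the axis), 5 to 187 mm from the axis, 10 mm thick; its underside contains the axis, its outer face is the top when shut. A 4 mm cork pad under it bears on the plaque.
- lid_hole (a point): Centre of the lid's 16.5 mm through hole (2 mm wide lead-in) on its outer (upper) face, 163 mm from the hinge axis. z axis = outward normal of the lid.
- press_hole (a point): Centre of the mouth of the base's vertical 15 mm through hole, on the deck 40 mm above the table, 75 mm from the press centre towards its -y; directly under the lid's hole when shut. Axes as the press.
- plaque_center (a point): Centre of the yellow-topped birch plaque (with red, white and blue squares), 50 (x) x 70 (y) x 12 (z) mm, 30 to 55 g, lying flat on the table at the start. It goes into the pocket with its 70 mm side along the press's y, either way round.
- pin_knob (a point): Centre of the pin's red round knob (24 mm diameter, 26 mm tall), 53 mm above the tip. At the start the pin stands upright in its stand, knob centre 58 mm above the table.
- pin_tip (a point): Tip of the pin: steel shaft 12 mm diameter, 40 mm long under the knob, with a tapered end. z axis along the pin, towards the knob. When fully in with the lid shut, the tip is 29 mm below the deck.
- pin_stand: Fixed dark wooden block 60 x 60 x 45 mm with a 15 mm hole in which the pin stands with its knob resting on the block; lift the pin 42 mm or more to clear it. Origin: centre of its underside.
- spare_center (a point): Bystander: spare plaque, same shape and size as the yellow one but with a GREEN top with white and black squares; lies flat on the table. Point at its centre.
- glue: Bystander: white glue stick, 28 mm diameter, 80 mm tall, standing. Origin: centre of its underside.
- pencup: Bystander: blue plastic cup, 72 mm diameter, 90 mm tall. Origin: centre of its underside.
- wiper: Bystander: yellow whiteboard wiper with grey felt, 50 x 120 x 34 mm. Origin: centre of its underside.
- stapler: Bystander: red and black stapler, 35 x 140 x 44 mm. Origin: centre of its underside.
- marker: Bystander: black and green marker pen, about 145 mm long, 17 mm thick. Origin: underside.
- mug: Bystander: white mug, 80 mm diameter, 85 mm tall. Origin: centre of its underside.

How it is judged:
By the outcome, as a careful person would: the job done as asked, in the order asked, and still so for the second after the job is handed in, while the arm keeps its last pose, push and grip.
It also fails if it takes over 72 s, if anything falls off the work surface, if the arm or the gripper's body presses on something with over 40 N, if the wrist force passes 120 N, or if a joint passes its speed limit or range.

### The arm

A 6-joint arm with a two-finger parallel gripper is mounted at the origin on the work surface. World frame = base frame: x ahead of the robot, y to its left, z up, the work surface at z = 0. Lengths are in m, angles in rad, forces in N, time in s.
With the tool pointing down it reaches from about 0.325 to 0.85 m from the base axis. Payload 4.4 kg.
Tool frame: the origin (TCP) lies on the front face of the gripper's body, between the roots of the fingers; the fingertips stand 97 mm ahead of it and the grasp point (between the pads) lies 78 mm ahead of it (robot.hold_point_z is the distance from the TCP to the grasp point, in m); z points along the fingers, y is the line along which they close (so a half turn about z gives the same grasp; the last joint's range is limited). The gripper opens to 94 mm and grips with 3 to 60 N. Pads are 16 mm wide; open, the fingers measure 119 mm over their backs; the gripper's body (75 mm by 177 mm) begins 78 mm behind the grasp point.
Start: joints at [-1.409, 0.207, 1.542, -0, 1.393, -0.15], TCP at [0.176, -0.547, 0.303] pointing down, gripper open.
Joint ranges: [-2.73, 2.73], [-0.86, 2.22], [0.23, 2.46], [-1.11, 4.25], [0.08, 2.63], [-2.82, 2.82]. Speed limits (rad/s): [2.79, 2.79, 3.14, 3.14, 3.14, 3.14].

### API

Orientations are given as [roll, pitch, yaw] about the fixed x, y, z axes, in that order (R = Rz(yaw) Ry(pitch) Rx(roll)).
In Python, from plant import robot gives the robot as it stands.
- The arm moves only by the shell command python3 -m inch 'ROWS' [FORCE]. ROWS is JSON, one flat list of numbers, 7 for each row, row after row: the turn, a rotation vector about the tool's x, y, z each as a share of 90 degrees, from -1 to 1, then the shift along the tool's x, y, z each as a share of 10 cm, from -1 to 1, then the gripper command: -1 is fully open, 1 is shut, values between are in proportion. A call has 1 to 20 rows; each row shifts and turns the commanded pose from where the row before left it, along the tool's axes as they then stand; what a row does not reach is not made up. A row lasts 1/10 s, in which the tool goes at most 50 mm and 8.59 degrees, less where a joint would pass 70% of its speed; a pose out of reach is approached as far as the arm can. A call with a number of a shift or a turn outside -1 to 1 is refused whole. A call with a gripper value outside its range is refused whole. The fingers move at their own pace and stop on an object; FORCE is the grip in N (left out, the last holds). Time passes only in rows, so rows that do not move let the fingers close. It gives the time, the measured TCP pose, the force, the opening and the grip force at its end, in the units of the state.
- robot.sense(): the state, without advancing time (a new reading comes with each control period).
- robot.snapshot(name): name is "scene" or "top" or "wrist"; returns (picture, depth): 400x640x3 uint8, blue, green, red; 400x640 float32, m along the optical axis (not along the pixel's ray), 0 where there is no reading.
- robot.camera_info(name): a dict with "intrinsics" (3x3 intrinsics, pixels), "R" (3x3) and "t" (3): a world point X has camera coordinates R X + t. Camera axes: x right, y down, z forward; pixel columns grow to the right and rows downward; lengths in m; the calibration is good to about 2 mm. A picture is of the moment at which its call begins: read the wrist's pose just before it. camera_info takes no time and is no camera call; for the wrist camera it gives the pose at the moment of the call.
- robot.finish_job(): hands the job in; it is judged then, once.
The state is a dict: "t": time; "q": joint angles; "joint_vel": joint speeds; "effort": joint torques, N m; "position": TCP position; "tool_rot": TCP orientation; "ft_force": force on the tool from outside, world axes, zero at the start; "ft_torque": the same for the moment, N m; "opening": finger opening in m; "finger_force": force on a finger pad.
Only numpy, scipy, OpenCV 4.12 (cv2) and the standard library are available. Lean on these libraries where they do the work, as an engineer would, in place of code of your own. Each camera call takes 0.05 s, during which the arm holds its last target. There are 200 camera calls.

## Working session

There is one attempt and no reset: what is moved stays moved. The work goes in short steps, Python scripts to look and compute and a shell command to move; the robot and the scene stay as the last step left them, time stands still between calls to the robot, and variables do not carry over. Pictures are saved under pics/ and viewed, at most 10 in all, crops included, and the job is handed in when it is done.

```bash
mkdir -p pics; ls; python3 - <<'E'
from plant import robot
import cv2,numpy as np
for n in("scene","top"):
    p,d=robot.snapshot(n); cv2.imwrite(f"pics/{n}0.png",p); np.save(f"pics/{n}0.npy",d)
    c=robot.camera_info(n); print(n,np.round(c["intrinsics"],1).tolist(),np.round(c["R"],3).tolist(),np.round(c["t"],3).tolist())
s=robot.sense();print(s["t"],s["position"],s["tool_rot"],s["opening"],robot.hold_point_z)
E
```

```text
pics
scene [[441.6, 0.0, 318.6], [0.0, 441.6, 207.4], [0.0, 0.0, 1.0]] [[0.286, 0.958, -0.002], [0.519, -0.157, -0.84], [-0.806, 0.239, -0.542]] [-0.169, -0.225, 1.656]
top [[426.5, 0.0, 321.0], [0.0, 426.5, 198.3], [0.0, 0.0, 1.0]] [[0.025, -1.0, -0.016], [-0.99, -0.022, -0.14], [0.14, 0.02, -0.99]] [-0.001, 0.523, 1.442]
0.1 [ 0.17630659 -0.54673736  0.30160193] [-3.13953582e+00 -3.41244852e-04  3.11803716e-01] 0.09396027182585667 0.0784
```

View pics/top0.png

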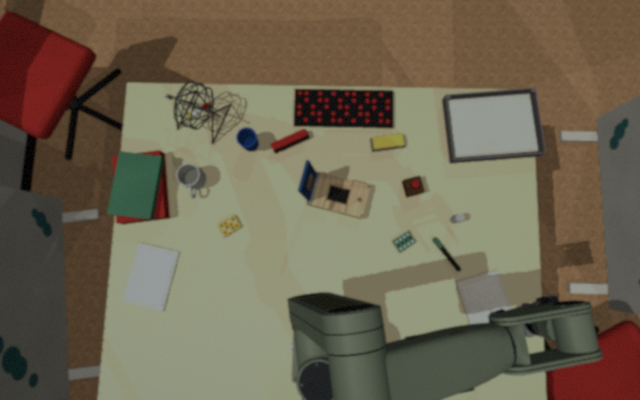

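View pics/scene0.png

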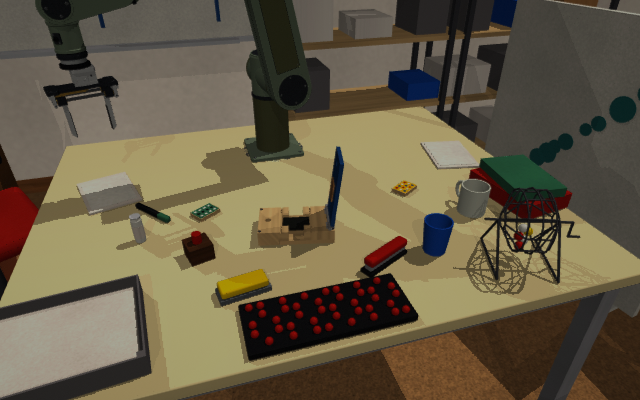

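The top view shows the yellow plaque at (230,226), the press at (340,194) with its lid upright on the left (+y), the pin at (413,186) and the green plaque at (404,241). The scene view agrees.

```bash
cat > h.py <<'E'
import cv2,numpy as np
from plant import robot
from scipy.spatial.transform import Rotation as Ro
def ray(c,uv,z):
    uv=np.atleast_2d(uv).astype(float); K,R,t=[np.array(c[k]) for k in("intrinsics","R","t")]
    d=np.c_[uv,np.ones(len(uv))]@np.linalg.inv(K).T@R; o=-R.T@t
    return o+d*((z-o[2])/d[:,2])[:,None]
def blobs(p,lo,hi,roi=None,amin=20):
    m=cv2.inRange(cv2.cvtColor(p,cv2.COLOR_BGR2HSV),lo,hi)
    if roi: k=np.zeros_like(m);x0,y0,x1,y1=roi;k[y0:y1,x0:x1]=255;m&=k
    m=cv2.morphologyEx(m,cv2.MORPH_CLOSE,np.ones((5,5)))
    cs,_=cv2.findContours(m,cv2.RETR_EXTERNAL,cv2.CHAIN_APPROX_NONE)
    return [c[:,0] for c in sorted(cs,key=cv2.contourArea,reverse=True) if cv2.contourArea(c)>=amin]
def rect(c,pts,z):
    w=ray(c,pts,z)[:,:2]; (x,y),(a,b),ang=cv2.minAreaRect((w*1000).astype(np.float32))
    if a<b: a,b,ang=b,a,ang+90
    return np.round([x,y,a,b],1),round((np.radians(ang)+np.pi/2)%np.pi-np.pi/2,3)  # mm, long axis angle
def tcp():
    s=robot.sense(); return s,np.array(s["position"]),Ro.from_euler("xyz",s["tool_rot"])
def togo(pos,rpy):
    "tool-frame steps from now to the wanted TCP pose: shift in 10cm units, turn in 90deg units"
    s,p,R=tcp(); T=Ro.from_euler("xyz",rpy)
    print("pos",p.round(4),"rpy",np.round(s["tool_rot"],3),"shift/10cm",((R.inv().apply(np.array(pos)-p))*10).round(3),"turn/90",((R.inv()*T).as_rotvec()/(np.pi/2)).round(3))
E
python3 - <<'E'
from h import *
p=cv2.imread("pics/top0.png");c=robot.camera_info("top");hsv=cv2.cvtColor(p,cv2.COLOR_BGR2HSV)
for n,(u,v) in dict(yel=(226,224),deck=(320,188),deck2=(356,200),table=(260,200),knob=(414,186),stand=(404,192)).items(): print(n,hsv[v-1:v+2,u-1:u+2].reshape(-1,3).mean(0).round())
b=blobs(p,(18,110,60),(32,255,255),(205,200,255,250));print("plaque",[rect(c,x,.012) for x in b])
b=blobs(p,(8,60,70),(24,170,255),(300,165,385,225));print("deck",[rect(c,x,.04) for x in b])
b=blobs(p,(0,0,0),(180,255,45),(325,180,352,208));print("bed",[rect(c,x,.0285) for x in b])
b=blobs(p,(0,150,60),(8,255,255),(400,170,430,200),5)+blobs(p,(172,150,60),(180,255,255),(400,170,430,200),5);print("knob",[rect(c,x,.071) for x in b])
cv2.imwrite("pics/crop.png",cv2.resize(p[140:260,200:440],None,fx=3.3,fy=3.3,interpolation=cv2.INTER_CUBIC))
E
```

```text
yel [ 23. 146. 137.]
deck [ 18.  92. 106.]
deck2 [ 20.  82. 137.]
table [ 29.  50. 148.]
knob [  1. 201. 101.]
stand [ 22.  72. 107.]
plaque [(array([422.8, 331. ,  66.8,  46.3]), np.float64(-1.041))]
deck [(array([555.7, -61.2, 215.5, 165.2]), np.float64(1.323))]
bed [(array([539.8, -46.7,  63.6,  45.4]), np.float64(1.345))]
knob [(array([ 573.8, -306.7,   27.5,   27.4]), np.float64(0.022))]
```

View pics/crop.png

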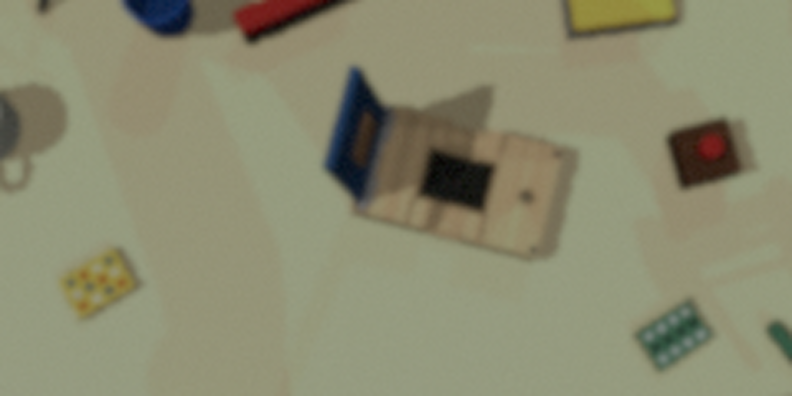

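The crop shows the bed (458,180), the press hole (527,196), the lid upright or leaning back a little, the pin knob (711,147) and the plaque (100,283). Now I'll move to a point above the plaque.

```bash
python3 -m inch '[0,0,-0.0875,0,0,0,-1, 0,0,-0.0875,0,0,0,-1, 0,0,-0.0875,0,0,0,-1, 0,0,-0.0875,0,0,0,-1, 0,0,-0.0875,0,0,0,-1, 0,0,-0.0875,0,0,0,-1, 0,0,-0.0875,0,0,0,-1, 0,0,-0.0875,0,0,0,-1, 0,0,-0.0875,0,0,0,-1, 0,0,-0.0875,0,0,0,-1, 0,0,-0.0875,0,0,0,-1, 0,0,-0.0875,0,0,0,-1, 0,0,-0.0875,0,0,0,-1]'
python3 -m inch '[0,0,0,0.165,0.308,-0.04,-1, 0,0,0,0.165,0.308,-0.04,-1, 0,0,0,0.165,0.308,-0.04,-1, 0,0,0,0.165,0.308,-0.04,-1, 0,0,0,0.165,0.308,-0.04,-1, 0,0,0,0.165,0.308,-0.04,-1, 0,0,0,0.165,0.308,-0.04,-1, 0,0,0,0.165,0.308,-0.04,-1, 0,0,0,0.165,0.308,-0.04,-1, 0,0,0,0.165,0.308,-0.04,-1, 0,0,0,0.165,0.308,-0.04,-1, 0,0,0,0.165,0.308,-0.04,-1, 0,0,0,0.165,0.308,-0.04,-1, 0,0,0,0.165,0.308,-0.04,-1, 0,0,0,0.165,0.308,-0.04,-1]'
python3 - <<'E'
from h import *
togo([.423,.331,.25],[np.pi,0,2.10]); p,d=robot.snapshot("wrist"); cv2.imwrite("pics/w0.png",p)
c=robot.camera_info("wrist"); print((-np.array(c["R"]).T@c["t"]).round(3),np.round(c["R"],2).tolist())
E
```

```text
t: 1.4
position: [0.1763, -0.5469, 0.302]
tool_rot: [3.141, -0.001, 2.104]
ft_force: [0.1, 0.4, 0.0]
opening: 0.0938
finger_force: 0.0
t: 2.9
position: [0.4511, -0.0993, 0.3624]
tool_rot: [-3.141, -0.0, 2.099]
ft_force: [-0.7, -0.7, 0.6]
opening: 0.0938
finger_force: 0.0
pos [ 0.4511 -0.0993  0.3624] rpy [-3.141 -0.     2.099] shift/10cm [3.859 1.925 1.125] turn/90 [-0.    -0.    -0.001]
[ 0.419 -0.037  0.446] [[0.86, 0.51, 0.01], [0.49, -0.84, 0.23], [0.12, -0.2, -0.97]]
```

View pics/w0.png

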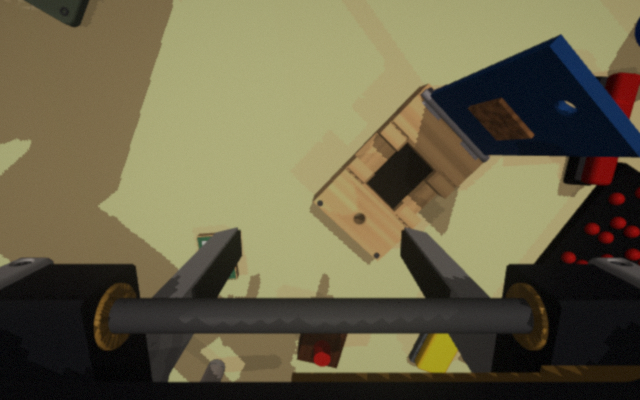

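The wrist view shows the press clearly: hole (360,218), bed (400,175), lid hole (567,107) and hinge line (426,92)-(488,160). I'll measure these and travel on.

```bash
python3 - <<'E'
from h import *
p=cv2.imread("pics/w0.png");c=robot.camera_info("wrist")
g=cv2.cvtColor(p,cv2.COLOR_BGR2GRAY)
m=(g[205:230,345:375]<70).astype(np.uint8);n,l,st,ce=cv2.connectedComponentsWithStats(m);print(st[1:],ce[1:]+[345,205])
i=1+st[1:,4].argmax();H=ray(c,ce[i]+[345,205],.04)[0];print("hole",H)
b=blobs(p,(0,0,0),(180,255,48),(355,130,450,220),300);print("bed",[rect(c,x,.0285) for x in b])
for uv in [(318,201),(376,262),(360,217),(426,90),(488,160)]:print(uv,ray(c,uv,.04)[0].round(4))
yaw=-.226;
for th in np.arange(1.4,2.11,.05):
    P=H[:2]+163*1e-3*np.array([-np.sin(yaw),np.cos(yaw)]); 
    d=np.array([np.sin(yaw),-np.cos(yaw)])  # -y press
    X=np.r_[P+d*.163*np.cos(th),.041+.163*np.sin(th)]
    q=np.array(c["intrinsics"])@(np.array(c["R"])@X+c["t"]);print(round(th,2),(q[:2]/q[2]).round(),end=" ")
E
python3 -m inch '[0,0,0,0.32,0.16,0,-1, 0,0,0,0.32,0.16,0,-1, 0,0,0,0.32,0.16,0,-1, 0,0,0,0.32,0.16,0,-1, 0,0,0,0.32,0.16,0,-1, 0,0,0,0.32,0.16,0,-1, 0,0,0,0.32,0.16,0,-1, 0,0,0,0.32,0.16,0,-1, 0,0,0,0.3,0.16,0.15,-1, 0,0,0,0.2,0.16,0.3,-1, 0,0,0,0.1,0.16,0.2,-1]'
python3 - <<'E'
from h import *
p,d=robot.snapshot("wrist"); cv2.imwrite("pics/w1.png",p);c=robot.camera_info("wrist")
b=blobs(p,(16,90,60),(34,255,255),(150,0,500,240),300);print([(rect(c,x,.012),x.min(0),x.max(0)) for x in b][:4])
E
```

```text
[[10 10  9  7 39]] [[359.8974359  217.51282051]]
hole [ 0.52528858 -0.11287153  0.04      ]
bed [(array([542.4, -40.5,  71.2,  51.3]), np.float64(1.327))]
(318, 201) [ 0.4667 -0.1214  0.04  ]
(376, 262) [ 0.5775 -0.1551  0.04  ]
(360, 217) [ 0.525  -0.1122  0.04  ]
(426, 90) [0.5092 0.0617 0.04  ]
(488, 160) [0.6244 0.0325 0.04  ]
1.4 [513. 153.] 1.45 [523. 145.] 1.5 [532. 137.] 1.55 [541. 129.] 1.6 [550. 120.] 1.65 [559. 112.] 1.7 [567. 103.] 1.75 [575.  95.] 1.8 [582.  87.] 1.85 [589.  79.] 1.9 [595.  71.] 1.95 [600.  64.] 2.0 [605.  57.] 2.05 [609.  50.] 2.1 [612.  44.] t: 4.05
position: [0.4425, 0.2623, 0.2957]
tool_rot: [-3.139, -0.001, 2.101]
ft_force: [-0.3, 0.1, -0.0]
opening: 0.094
finger_force: 0.0
[((array([409.4, 315.3, 405.3, 255. ]), np.float64(0.528)), array([150,   0], dtype=int32), array([499, 239], dtype=int32)), ((array([422. , 336. ,  83.5,  68.3]), np.float64(-1.004)), array([307,  79], dtype=int32), array([371, 158], dtype=int32)), ((array([610.3, 313.4,  78.9,  46.4]), np.float64(0.532)), array([433, 201], dtype=int32), array([499, 239], dtype=int32))]
```

View pics/w1.png

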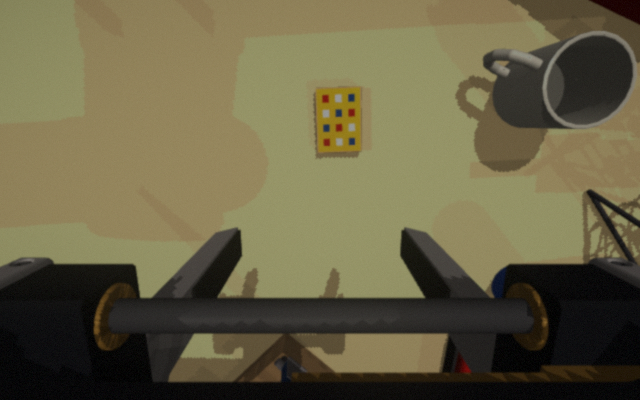

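The plaque is upright in view at (339,120), almost aligned with the fingers. I'll use a tighter mask and compute the grasp.

```bash
python3 - <<'E'
from h import *
p=cv2.imread("pics/w1.png");c=robot.camera_info("wrist");hsv=cv2.cvtColor(p,cv2.COLOR_BGR2HSV)
print(hsv[92,332],hsv[92,345],hsv[140,310],hsv[60,340])
for s in(140,170,200):
  b=blobs(p,(18,s,90),(34,255,255),(300,70,380,170),300);print([rect(c,x,.012) for x in b])
r,a=rect(c,b[0],.012);togo([r[0]/1e3,r[1]/1e3,.0784+.006+.02],[np.pi,0,a+np.pi])
E
```

```text
[ 24 215 148] [ 25 209 150] [ 25  88 151] [ 29  78 147]
[(array([421.4, 334.2,  68.2,  47.5]), np.float64(-1.012))]
[(array([420.9, 334.2,  66.4,  46.1]), np.float64(-1.013))]
[(array([421.5, 334.7,  64.8,  45. ]), np.float64(-0.999))]
pos [0.4423 0.263  0.2921] rpy [-3.135e+00 -3.000e-03  2.101e+00] shift/10cm [0.719 0.195 1.878] turn/90 [-0.004 -0.002 -0.027]
```

```bash
python3 -m inch '[0,0,-0.02,0.24,0.065,0.2,-1, 0,0,0,0.24,0.065,0.3,-1, 0,0,0,0.24,0.065,0.3,-1, 0,0,0,0,0,0.3,-1, 0,0,0,0,0,0.3,-1, 0,0,0,0,0,0.2,-1, 0,0,0,0,0,0,-1]' 20
python3 - <<'E'
from h import *
togo([.4213,.3343,.100],[np.pi,0,2.131])
E
```

```text
t: 4.8
position: [0.4207, 0.3306, 0.1345]
tool_rot: [-3.134, -0.0, 2.13]
ft_force: [-0.9, -0.4, 0.7]
opening: 0.0936
finger_force: 0.0
pos [0.4207 0.3306 0.1345] rpy [-3.134 -0.     2.13 ] shift/10cm [0.028 0.028 0.345] turn/90 [-0.005 -0.    -0.001]
```

```bash
python3 -m inch '[-0.005,0,0,0.028,0.028,0.15,-1, 0,0,0,0,0,0.15,-1, 0,0,0,0,0,0.045,-1, 0,0,0,0,0,0,-1, 0,0,0,0,0,0,0.2, 0,0,0,0,0,0,0.2, 0,0,0,0,0,0,0.4, 0,0,0,0,0,0,0.4, 0,0,0,0,0,0,0.4]' 20
```

```text
t: 5.7
position: [0.424, 0.3365, 0.1034]
tool_rot: [3.133, 0.0, 2.13]
ft_force: [-1.0, 0.1, -0.6]
opening: 0.0574
finger_force: 0.0
```

```bash
python3 -m inch '[0,0,0,0,0,0.03,0.4, 0,0,0,0,0,0,0.4, 0,0,0,0,0,0,0.4, 0,0,0,0,0,0,0.4]' 20; for i in 1 2 3; do python3 -c "
from h import *
togo([.4213,.3343,.100],[np.pi,0,2.131]);robot.snapshot('wrist')"; done
```

```text
t: 6.1
position: [0.4241, 0.3366, 0.1006]
tool_rot: [3.133, 0.0, 2.13]
ft_force: [-1.4, 0.5, 5.1]
opening: 0.0494
finger_force: 20.0
pos [0.4241 0.3366 0.1006] rpy [3.133 0.    2.13 ] shift/10cm [-0.004 -0.036  0.006] turn/90 [ 0.005  0.    -0.001]
pos [0.4242 0.3366 0.1006] rpy [3.133 0.    2.13 ] shift/10cm [-0.004 -0.036  0.006] turn/90 [ 0.005  0.    -0.001]
pos [0.4242 0.3366 0.1006] rpy [3.133 0.    2.13 ] shift/10cm [-0.004 -0.036  0.006] turn/90 [ 0.005  0.    -0.001]
```

```bash
python3 -m inch '[0.005,0,0,0,0,-0.1,0.4, 0,0,0,0,0,-0.3,0.4, 0,0,0.08,0,0,-0.35,0.4, 0,0,0.085,0,0,-0.35,0.4, 0,0,0.085,0,0,-0.3,0.4, 0,0,0.087,0,0,-0.3,0.4, 0,0,0.087,0,0,-0.2,0.4, 0,0,0.087,0,0,-0.1,0.4]' 20
python3 -m inch '[0,0,0,-0.3,0.07,0,0.4, 0,0,0,-0.3,0.07,0,0.4, 0,0,0,-0.3,0.07,0,0.4, 0,0,0,-0.3,0.07,0,0.4, 0,0,0,-0.3,0.07,0,0.4, 0,0,0,-0.3,0.07,0,0.4, 0,0,0,-0.3,0.07,0,0.4, 0,0,0,-0.3,0.07,0,0.4, 0,0,0,-0.3,0.07,0,0.4, 0,0,0,-0.3,0.07,0,0.4, 0,0,0,-0.3,0.07,0,0.4, 0,0,0,-0.3,0.07,0,0.4, 0,0,0,-0.15,0.05,0,0.4, 0,0,0,0,0,0,0.4, 0,0,0,0,0,0,0.4, 0,0,0,0,0,0,0.4]'
python3 - <<'E'
from h import *
togo([.543,-.0402,.19],[np.pi,0,1.327]);p,d=robot.snapshot("wrist"); cv2.imwrite("pics/w2.png",p)
E
```

```text
t: 7.05
position: [0.4245, 0.3368, 0.303]
tool_rot: [3.139, -0.003, 1.322]
ft_force: [0.4, 0.7, -0.3]
opening: 0.0498
finger_force: 20.0
t: 8.65
position: [0.4196, -0.0482, 0.3]
tool_rot: [-3.141, -0.0, 1.328]
ft_force: [-0.1, 0.6, -1.6]
opening: 0.0497
finger_force: 20.0
pos [ 0.4196 -0.0482  0.3   ] rpy [-3.141 -0.     1.328] shift/10cm [0.373 1.179 1.1  ] turn/90 [-0.    -0.     0.001]
```

View pics/w2.png

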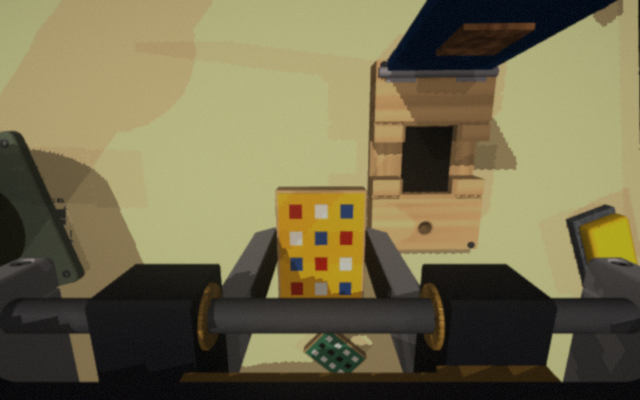

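The view shows the plaque held square at (321,250), the bed at (427,158), the press hole at (425,228) and the hinge line at y≈72. I'll measure the offset of the plaque in the hand and the press pose.

```bash
python3 - <<'E'
from h import *
p=cv2.imread("pics/w2.png");c=robot.camera_info("wrist");g=cv2.cvtColor(p,cv2.COLOR_BGR2GRAY);s,P,R=tcp()
zt=P[2]-.0886
q=ray(c,[(295,211.5),(347,211.5),(291.5,289),(350.5,289)],zt)
r,a=(q.mean(0),np.arctan2(*(q[:2].mean(0)-q[2:].mean(0))[[1,0]]))
print("plaque sq",q.round(4).tolist(),"centre in tool",R.inv().apply(r-P).round(4),"long axis",a)
e=ray(c,[(277,189),(365,189)],zt);print("far edge tool",R.inv().apply(e-P).round(4).tolist())
m=(g[215:242,412:440]<75).astype(np.uint8);n,l,st,ce=cv2.connectedComponentsWithStats(m);print(st[1:],ce[1:]+[412,215])
i=1+st[1:,4].argmax();H=ray(c,ce[i]+[412,215],.04)[0];print("hole",H.round(4))
b=blobs(p,(0,0,0),(180,255,50),(385,110,470,205),300);print("bed",[(rect(c,x,.0285),x.min(0),x.max(0)) for x in b])
# hole->bed direction, and side edges of the deck
for uv in[(372.5,66),(374,251),(497,68),(478,249),(380,72),(498,72)]:print(uv,ray(c,uv,.04)[0].round(4))
t=robot.camera_info("top");pt=cv2.imread("pics/top0.png")
g=cv2.cvtColor(pt,cv2.COLOR_BGR2GRAY)[194:205,354:366];w=np.clip(np.median(g)-15.-g,0,None);yy,xx=np.mgrid[194:205,354:366];print("top hole",ray(t,[(xx*w).sum()/w.sum(),(yy*w).sum()/w.sum()],.04))
E
```

```text
plaque sq [[0.4115, -0.024, 0.2115], [0.4392, -0.0308, 0.2115], [0.3974, -0.0688, 0.2115], [0.4308, -0.0771, 0.2115]] centre in tool [-0.002   0.0006  0.0886] long axis 1.3287018011809715
far edge tool [[0.034, -0.0232, 0.0886], [0.034, 0.0244, 0.0886]]
[[ 7  7 12  9 53]] [[425.47169811 225.20754717]]
hole [ 0.5231 -0.1165  0.04  ]
bed [((array([539.1, -46.4,  70.9,  52.5]), np.float64(1.329)), array([402, 126], dtype=int32), array([452, 191], dtype=int32))]
(372.5, 66) [0.4995 0.0597 0.04  ]
(374, 251) [ 0.4613 -0.1328  0.04  ]
(497, 68) [0.6191 0.0282 0.04  ]
(478, 249) [ 0.5762 -0.1587  0.04  ]
(380, 72) [0.5056 0.0524 0.04  ]
(498, 72) [0.6196 0.0242 0.04  ]
top hole [[ 0.52217071 -0.12057535  0.04      ]]
```

```bash
python3 -m inch '[0,0,0,0.1,0.3,0,0.4, 0,0,0,0.1,0.3,0,0.4, 0,0,0,0.1,0.3,0.1,0.4, 0,0,0,0.04,0.25,0.25,0.4, 0,0,0,0,0,0.3,0.4, 0,0,0,0,0,0.3,0.4, 0,0,0,0,0,0.25,0.4, 0,0,0,0,0,0.15,0.4, 0,0,0,0,0,0,0.4, 0,0,0,0,0,0,0.4, 0,0,0,0,0,0,0.4]' 20
python3 - <<'E'
from h import *
togo([.5395,-.0428,.165],[np.pi,0,1.33]);p,d=robot.snapshot("wrist"); cv2.imwrite("pics/w3.png",p)
E
```

```text
t: 9.8
position: [0.5406, -0.0435, 0.1666]
tool_rot: [3.139, -0.0, 1.328]
ft_force: [-0.3, -0.5, -0.6]
opening: 0.0497
finger_force: 20.0
pos [ 0.5406 -0.0435  0.1666] rpy [ 3.139 -0.     1.328] shift/10cm [ 0.004 -0.012  0.016] turn/90 [ 0.002 -0.    -0.001]
```

View pics/w3.png

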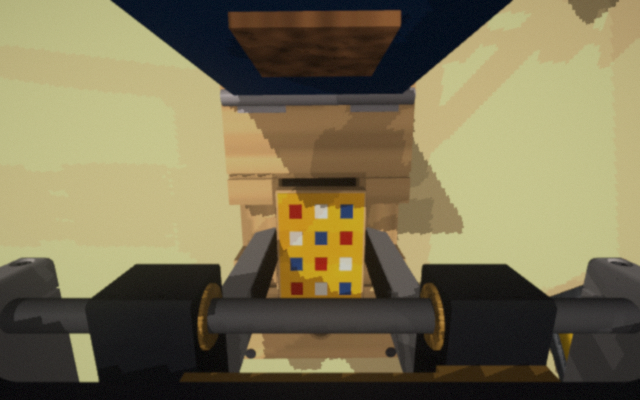

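The plaque is above the pocket. The pocket's hinge-side rim shows at row 178 (x 276-358), the hinge line ends at (221,97) and (414,97), and the front bolts are at (251,353) and (391,353).

```bash
python3 - <<'E'
from h import *
p=cv2.imread("pics/w3.png");c=robot.camera_info("wrist");s,P,R=tcp()
def T(uv,z): return (R.inv().apply(ray(c,uv,z)-P)[:,:2]*1e3).round(1).tolist()
print("hinge",T([(221,97),(414,97)],.045));print("bolts",T([(251,353),(391,353)],.04))
print("deck back",T([(222,104),(413,104)],.04));
print("plaque",T([(277,193),(366,193)],P[2]-.0886))
cr=p[165:200,225:415];cv2.imwrite("pics/c3.png",cv2.resize(cr,None,fx=4,fy=4,interpolation=cv2.INTER_CUBIC))
g=cv2.cvtColor(p,cv2.COLOR_BGR2GRAY);print(g[183,262:372].tolist());print(g[170:196,317].tolist(), g[170:196,290].tolist())
m=np.argwhere(g[170:190,260:375]<70)[:,::-1]+[260,170];print("gap px",m.min(0),m.max(0),T([(m[:,0].min(),m[:,1].min()),(m[:,0].max(),m[:,1].min())],.036))
E
```

```text
hinge [[83.9, -59.7], [83.9, 56.8]]
bolts [[-99.4, -52.1], [-99.7, 53.4]]
deck back [[80.2, -60.8], [80.2, 57.8]]
plaque [[31.8, -23.2], [31.8, 25.0]]
[167, 166, 165, 166, 167, 164, 167, 165, 162, 144, 121, 113, 109, 111, 113, 105, 87, 67, 59, 51, 38, 35, 32, 33, 31, 31, 34, 34, 32, 36, 35, 35, 34, 30, 32, 33, 34, 32, 28, 27, 26, 32, 30, 30, 28, 31, 27, 26, 29, 30, 28, 29, 29, 27, 25, 27, 30, 25, 26, 29, 25, 29, 26, 24, 26, 24, 25, 27, 25, 28, 26, 26, 26, 27, 24, 23, 21, 22, 24, 25, 24, 25, 25, 27, 21, 23, 24, 26, 22, 20, 22, 21, 26, 31, 44, 53, 55, 66, 73, 78, 78, 79, 79, 81, 92, 98, 99, 98, 97, 97]
[97, 93, 89, 80, 78, 78, 78, 71, 45, 30, 28, 28, 28, 27, 27, 32, 43, 55, 53, 63, 73, 84, 87, 88, 94, 95] [114, 114, 110, 108, 112, 115, 112, 100, 66, 38, 28, 32, 33, 32, 33, 40, 58, 80, 89, 102, 131, 150, 152, 143, 145, 150]
gap px [279 176] [364 189] [[34.4, -27.4], [34.3, 29.3]]
```

```bash
python3 -m inch '[0,0,-0.007,-0.01,-0.014,0.05,0.4, 0,0,0,0,0,0.1,0.4, 0,0,0,0,0,0.1,0.4, 0,0,0,0,0,0.08,0.4, 0,0,0,0,0,0,0.4, 0,0,0,0,0,0,0.4, 0,0,0,0,0,0,0.4]' 20
python3 - <<'E'
from h import *
togo([.54,-.043,.1285],[np.pi,0,1.34])
E
```

```text
t: 10.55
position: [0.5378, -0.0443, 0.1321]
tool_rot: [-3.141, -0.0, 1.338]
ft_force: [-0.1, 1.4, -0.6]
opening: 0.0494
finger_force: 20.0
pos [ 0.5378 -0.0443  0.1321] rpy [-3.141 -0.     1.338] shift/10cm [0.018 0.018 0.036] turn/90 [-0.001 -0.    -0.001]
```

```bash
python3 -m inch '[0,0,0,0,0,0.02,0.4, 0,0,0,0,0,0.01,0.4, 0,0,0,0,0,0,0.4, 0,0,0,0,0,0,-0.4, 0,0,0,0,0,0,-0.4, 0,0,0,0,0,0,-0.4, 0,0,0,0,0,0,-0.4]' 20
python3 - <<'E'
from h import *
p,d=robot.snapshot("wrist"); cv2.imwrite("pics/w4.png",p);c=robot.camera_info("wrist");s,P,R=tcp()
def T(uv,z): return (R.inv().apply(ray(c,uv,z)-P)*1e3).round(1).tolist()
b=blobs(p,(18,140,60),(34,255,255),(240,120,400,300),300)
for x in b[:2]: print(x.min(0),x.max(0))
g=cv2.cvtColor(p,cv2.COLOR_BGR2GRAY);print(g[150:220,318].tolist());print(g[215,255:385].tolist())
E
```

```text
t: 11.25
position: [0.538, -0.0444, 0.1291]
tool_rot: [3.142, 0.0, 1.338]
ft_force: [0.2, -0.2, 0.7]
opening: 0.0657
finger_force: 0.0
[277 189] [367 298]
[90, 88, 93, 97, 97, 98, 101, 102, 101, 100, 103, 104, 102, 104, 102, 103, 102, 102, 104, 103, 103, 99, 100, 100, 101, 100, 97, 97, 96, 93, 89, 85, 81, 78, 78, 76, 66, 59, 54, 64, 74, 86, 93, 96, 96, 96, 96, 100, 100, 98, 96, 98, 97, 99, 113, 134, 138, 144, 141, 142, 142, 142, 141, 142, 143, 141, 141, 141, 128, 117]
[154, 149, 143, 141, 138, 141, 139, 138, 139, 137, 139, 136, 128, 117, 109, 115, 118, 112, 111, 110, 110, 133, 152, 153, 152, 151, 149, 150, 151, 149, 149, 147, 148, 136, 98, 73, 66, 66, 68, 65, 67, 67, 68, 66, 68, 73, 99, 135, 149, 149, 152, 155, 159, 156, 159, 161, 161, 160, 155, 146, 145, 141, 141, 141, 140, 140, 143, 141, 141, 145, 140, 138, 127, 113, 112, 111, 108, 111, 112, 109, 114, 109, 110, 111, 103, 72, 52, 46, 45, 44, 44, 46, 43, 45, 45, 46, 47, 65, 100, 112, 112, 111, 113, 112, 112, 111, 108, 113, 110, 107, 89, 71, 82, 92, 96, 88, 90, 91, 97, 97, 99, 98, 97, 100, 99, 104, 105, 105, 106, 107]
```

View pics/w4.png

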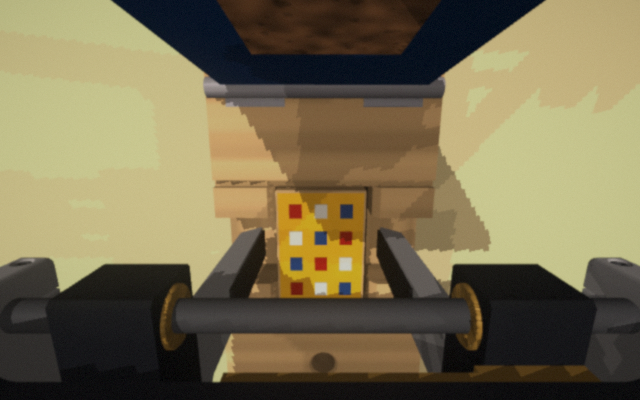

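The plaque lies flat in the pocket, with all four edges inside the rim. Next I go up and over the lid, come down behind it with the fingers half open so they straddle the hole, then push towards −y.

```bash
python3 -m inch '[0,0,0,0,0,-0.1,-0.4, 0,0,0,0,0,-0.2,-0.4, 0,0,0,0,0,-0.3,-0.4, 0,0,0,0,0,-0.4,-0.2, 0,0,0,0,0,-0.4,0, 0,0,0,0,0,-0.4,0, 0,0,0,0,0,-0.3,0, 0,0,0,0.1,0,-0.15,0, 0,0,0,0.25,0,0,0, 0,0,0,0.3,0,0,0, 0,0,0,0.3,0,0,0, 0,0,0,0.3,0,0,0, 0,0,0,0.25,0,0,0, 0,0,0,0.15,0,0,0, 0,0,0,0,0,0,0, 0,0,0,0,0,0.3,0, 0,0,0,0,0,0.3,0, 0,0,0,0,0,0.3,0, 0,0,0,0,0,0,0, 0,0,0,0,0,0,0]' 20
```

```text
t: 13.3
position: [0.5759, 0.1152, 0.2644]
tool_rot: [-3.141, 0.001, 1.337]
ft_force: [0.1, -0.4, 0.1]
opening: 0.0473
finger_force: 0.0
```

```bash
python3 - <<'E'
from h import *
y=np.array([.229,.973]);O=np.array([.538,-.047])
s,P,R=tcp();print("press y",(P[:2]-O)@y,P.round(4),np.round(s["tool_rot"],3),s["opening"])
p,d=robot.snapshot("wrist");c=robot.camera_info("wrist")
b=blobs(p,(100,120,20),(130,255,255),(100,0,540,380),300)
print([(x.min(0),x.max(0)) for x in b[:3]])
E
```

```text
press y 0.16649575674976178 [0.5759 0.1152 0.2644] [-3.141e+00  1.000e-03  1.337e+00] 0.04726660809441216
[(array([245, 334], dtype=int32), array([396, 371], dtype=int32)), (array([270, 265], dtype=int32), array([371, 297], dtype=int32)), (array([403,   0], dtype=int32), array([483,  26], dtype=int32))]
```

```bash
python3 -m inch '[0,0,0,-0.15,0,0,0, 0,0,0,-0.15,0,0,0, 0,0,0,-0.08,0,0,0, 0,0,0,-0.08,0,0,0, 0,0,0,-0.08,0,0,0, 0,0,0,-0.08,0,0,0, 0,0,0,-0.08,0,0,0, 0,0,0,-0.08,0,0,0, 0,0,0,-0.08,0,0,0, 0,0,0,-0.08,0,0,0]'
python3 -m inch '[0,0,0,-0.08,0,0,0, 0,0,0,-0.08,0,0,0, 0,0,0,-0.08,0,0,0, 0,0,0,-0.08,0,0,0, 0,0,0,-0.08,0,0,0, 0,0,0,-0.08,0,0,0, 0,0,0,-0.08,0,0,0]'
python3 - <<'E'
from h import *
p,d=robot.snapshot("scene"); cv2.imwrite("pics/s1.png",cv2.resize(p[100:300,180:420],None,fx=2.5,fy=2.5))
E
```

```text
t: 14.35
position: [0.5539, 0.0242, 0.2636]
tool_rot: [-3.14, 0.0, 1.338]
ft_force: [0.9, -0.3, -0.2]
opening: 0.0468
finger_force: 0.6
t: 15.05
position: [0.5413, -0.0306, 0.2642]
tool_rot: [3.141, 0.0, 1.338]
ft_force: [0.1, 0.5, -0.5]
opening: 0.0471
finger_force: 0.2
```

View pics/s1.png

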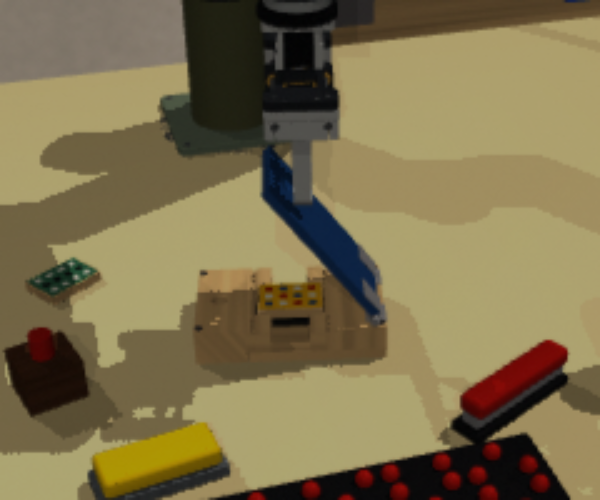

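The lid stands at about 0.9 rad over the seated plaque. I'll nudge it a bit more, let it fall, and go to look at the pin.

```bash
python3 -m inch '[0,0,0,-0.08,0,0,0, 0,0,0,-0.08,0,0,0, 0,0,0,-0.08,0,0,0, 0,0,0,0,0,0,0, 0,0,0,0,0,-0.2,0, 0,0,0,0,0,-0.3,-0.3, 0,0,0,-0.3,0.1,0,-0.3, 0,0,0,-0.3,0.1,0,-0.3, 0,0,0,-0.3,0.1,0,-0.3, 0,0,0,-0.3,0.1,0,-0.3, 0,0,0,-0.3,0.1,0,-0.3, 0,0,0,-0.3,0.1,0,-0.3, 0,0,0,-0.3,0.1,0,-0.3, 0,0,0,-0.3,0.1,0,-0.3, 0,0,0,-0.3,0.1,0,-0.3, 0,0,0,0,0,0,-0.3, 0,0,0,0,0,0,-0.3, 0,0,0,0,0,0,-0.3]'
python3 - <<'E'
from h import *
p,d=robot.snapshot("wrist");c=robot.camera_info("wrist"); cv2.imwrite("pics/w5.png",p)
for lo,hi in[((0,150,40),(7,255,255)),((173,150,40),(180,255,255))]:
    for x in blobs(p,lo,hi,(200,0,500,260),60)[:3]:
        print(x.min(0),x.max(0),x.mean(0),"knob top c",rect(c,x,.071),rect(c,x,.058))
togo([.5738,-.3067,.2],[np.pi,0,1.338])
p2,d=robot.snapshot("scene"); cv2.imwrite("pics/duo.png",np.vstack([p[:300],cv2.resize(p2[150:290,160:420],(640,300))]))
E
```

```text
t: 16.9
position: [0.5613, -0.3356, 0.3139]
tool_rot: [-3.141, -0.001, 1.339]
ft_force: [0.8, -0.6, -0.6]
opening: 0.0612
finger_force: 0.0
[315 149] [339 174] [327.02898551 161.7826087 ] knob top c (array([ 574.9, -307.2,   24.3,   24.2]), np.float64(-1.02)) (array([ 574.8, -308.7,   25.3,   25.2]), np.float64(-1.02))
pos [ 0.5614 -0.3354  0.3141] rpy [-3.141e+00 -1.000e-03  1.339e+00] shift/10cm [0.307 0.056 1.141] turn/90 [-0.    -0.     0.001]
```

View pics/duo.png

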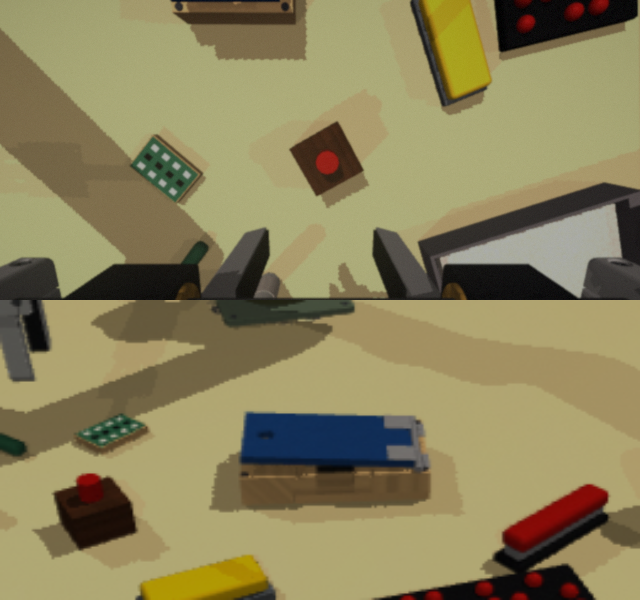

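The pin stands in its stand at (327,162) in the wrist view, and the lid now lies shut on the press. I'll grasp the knob with the fingertips just above the stand.

```bash
python3 -m inch '[0,0,0,0.15,0.033,0.1,-0.3, 0,0,0,0.155,0.033,0.25,-0.3, 0,0,0,0,0,0.3,-0.3, 0,0,0,0,0,0.3,-0.3, 0,0,0,0,0,0.3,-0.3, 0,0,0,0,0,0.23,-0.3, 0,0,0,0,0,0.1,-0.3, 0,0,0,0,0,0,-0.3, 0,0,0,0,0,0,-0.3, 0,0,0,0,0,0,-0.3]' 40
python3 - <<'E'
from h import *
togo([.5749,-.3073,.146],[np.pi,0,1.339]);p,d=robot.snapshot("wrist");c=robot.camera_info("wrist");s,P,R=tcp()
for x in blobs(p,(0,150,40),(7,255,255),(240,150,400,300),60)[:3]:
    print(x.min(0),x.max(0)); w=ray(c,x,.071); print((R.inv().apply(w-P)*1e3).min(0).round(1),(R.inv().apply(w-P)*1e3).max(0).round(1))
E
```

```text
t: 18.0
position: [0.5759, -0.3089, 0.1582]
tool_rot: [3.138, 0.001, 1.339]
ft_force: [-0.3, -0.6, 0.6]
opening: 0.0609
finger_force: 0.0
pos [ 0.5759 -0.3089  0.1582] rpy [3.138e+00 1.000e-03 1.339e+00] shift/10cm [ 0.013 -0.014  0.122] turn/90 [ 0.002  0.001 -0.   ]
[295 215] [338 267]
[-11.  -14.   87.1] [19.8 10.1 87.2]
```

```bash
python3 -m inch '[0.002,0,0,0.012,-0.016,0.07,-0.3, 0,0,0,0,0,0.05,-0.3, 0,0,0,0,0,0,-0.3, 0,0,0,0,0,0,0.5, 0,0,0,0,0,0,0.8, 0,0,0,0,0,0,0.8, 0,0,0,0,0,0,0.8, 0,0,0,0,0,0,0.8, 0,0,0,0,0,0,0.8, 0,0,0,0,0,0,0.8]' 40
```

```text
t: 19.05
position: [0.5736, -0.307, 0.1443]
tool_rot: [-3.139, 0.0, 1.338]
ft_force: [-0.8, 0.3, -0.2]
opening: 0.0235
finger_force: 40.0
```

```bash
python3 -m inch '[0,0,0,0,0,-0.1,0.8, 0,0,0,0,0,-0.2,0.8, 0,0,0,0,0,-0.3,0.8, 0,0,0,0,0,-0.3,0.8, 0,0,0,0,0,-0.3,0.8, 0,0,0,0.1,-0.1,-0.2,0.8, 0,0,0,0.25,-0.21,-0.1,0.8, 0,0,0,0.25,-0.21,0,0.8, 0,0,0,0.25,-0.21,0,0.8, 0,0,0,0.25,-0.21,0,0.8, 0,0,0,0,0,0,0.8, 0,0,0,0,0,0,0.8, 0,0,0,0,0,0,0.8, 0,0,0,0,0,0,0.8]' 40
python3 - <<'E'
from h import *
s,P,R=tcp();print(P.round(4),np.round(s["tool_rot"],3),s["opening"],s["finger_force"])
p,d=robot.snapshot("wrist");c=robot.camera_info("wrist");np.save("pics/w6d.npy",d);cv2.imwrite("pics/w6.png",p)
hsv=cv2.cvtColor(p,cv2.COLOR_BGR2HSV);m=cv2.inRange(hsv,(95,110,20),(130,255,255));m[300:]=0
cs,hi=cv2.findContours(m,cv2.RETR_CCOMP,cv2.CHAIN_APPROX_NONE)
for k,h in zip(cs,hi[0]):
    a=cv2.contourArea(k)
    if a>40:print("inner" if h[3]>=0 else "outer",a,k[:,0].min(0),k[:,0].max(0),k[:,0].mean(0).round(1),ray(c,k[:,0].mean(0),.059).round(4),rect(c,k[:,0],.059))
k=max((k for k,h in zip(cs,hi[0]) if h[3]<0),key=cv2.contourArea)
print("approx",cv2.approxPolyDP(k,12,True)[:,0].tolist())
b=blobs(p,(0,150,40),(7,255,255),(240,150,400,330),60)
for x in b[:2]: w=ray(c,x,P[2]-.0733);t=(R.inv().apply(w-P)*1e3);print("knob",x.min(0),x.max(0),t.min(0).round(1),t.max(0).round(1))
E
```

```text
t: 20.45
position: [0.5082, -0.1794, 0.2947]
tool_rot: [-3.139, 0.0, 1.337]
ft_force: [0.1, -1.0, -0.8]
opening: 0.0231
finger_force: 40.0
[ 0.5082 -0.1794  0.2947] [-3.139  0.     1.337] 0.023130304098908285 39.998218417167664
outer 16163.5 [266   0] [376 154] [320.7  75.7] [[ 0.5336 -0.071   0.059 ]] (array([532.8, -75.7, 134.8,  99.6]), np.float64(1.336))
inner 283.5 [311 121] [330 140] [320.7 130.6] [[ 0.5221 -0.1193  0.059 ]] (array([ 522.1, -119.5,   18.2,   17.5]), np.float64(-1.012))
approx [[266, 0], [270, 153], [371, 154], [375, 0]]
knob [299 225] [343 279] [-11.2 -11.   73.3] [18.6 11.9 73.3]
```

```bash
python3 -m inch '[0,0,0,0.15,-0.008,0,0.8, 0,0,0,0.2,0,0.1,0.8, 0,0,0,0.158,0,0.2,0.8, 0,0,0,0.1,0,0.2,0.8, 0,0,0,0,0,0.2,0.8, 0,0,0,0,0,0.1,0.8, 0,0,0,0,0,0,0.8, 0,0,0,0,0,0,0.8, 0,0,0,0,0,0,0.8]' 40
python3 - <<'E'
from h import *
t=R0=None
s,P,R=tcp(); pin=P+R.apply([.0008,.0004,.1393]);print(P.round(4),np.round(s["tool_rot"],3),"pin tip",pin.round(4))
d=R.inv().apply(np.array([.5221,-.1194,0])-[pin[0],pin[1],0]);print("to hole tool mm",(d*1e3).round(1))
E
```

```text
t: 21.4
position: [0.5216, -0.1194, 0.2158]
tool_rot: [-3.141, 0.0, 1.338]
ft_force: [0.2, 0.2, 0.5]
opening: 0.0232
finger_force: 40.0
[ 0.5216 -0.1194  0.2158] [-3.141  0.     1.338] pin tip [ 0.5221 -0.1187  0.0765]
to hole tool mm [-0.6  0.2  0. ]
```

```bash
python3 -m inch '[0,0,0,-0.005,0.001,0.08,0.8, 0,0,0,0,0,0.08,0.8, 0,0,0,0,0,0.06,0.8, 0,0,0,0,0,0,0.8, 0,0,0,0,0,0,0.8]' 40; python3 -m inch '[0,0,0,0,0,0.05,0.8, 0,0,0,0,0,0.05,0.8, 0,0,0,0,0,0.05,0.8, 0,0,0,0,0,0,0.8, 0,0,0,0,0,0,0.8]' 40
```

```text
t: 21.9
position: [0.5205, -0.1194, 0.192]
tool_rot: [-3.137, -0.0, 1.338]
ft_force: [0.8, 0.7, -0.2]
opening: 0.0235
finger_force: 40.0
t: 22.4
position: [0.5205, -0.1194, 0.1772]
tool_rot: [-3.138, -0.0, 1.338]
ft_force: [0.8, -0.6, -0.9]
opening: 0.0236
finger_force: 40.0
```

```bash
python3 -m inch '[0,0,0,0,0,0.06,0.8, 0,0,0,0,0,0.06,0.8, 0,0,0,0,0,0.04,0.8, 0,0,0,0,0,0,0.8, 0,0,0,0,0,0,0.8]' 40; python3 -m inch '[0,0,0,0,0,0.04,0.8, 0,0,0,0,0,0.03,0.8, 0,0,0,0,0,0.02,0.8, 0,0,0,0,0,0,0.8, 0,0,0,0,0,0,0.8]' 50
```

```text
t: 22.9
position: [0.5205, -0.1194, 0.1612]
tool_rot: [-3.138, -0.0, 1.338]
ft_force: [0.6, 0.5, -0.6]
opening: 0.0236
finger_force: 40.0
t: 23.4
position: [0.5208, -0.1196, 0.1526]
tool_rot: [-3.139, 0.0, 1.338]
ft_force: [0.5, -1.1, 1.5]
opening: 0.0227
finger_force: 50.0
```

```bash
python3 -m inch '[0,0,0,0,0,0.02,0.8, 0,0,0,0,0,0,0.8, 0,0,0,0,0,0,0.8]' 55; python3 -m inch '[0,0,0,0,0,0.02,0.8, 0,0,0,0,0,0,0.8, 0,0,0,0,0,0,0.8]' 55;  python3 -m inch '[0,0,0,0,0,0.015,0.8, 0,0,0,0,0,0,0.8, 0,0,0,0,0,0,0.8]' 55
```

```text
t: 23.7
position: [0.5207, -0.1197, 0.1507]
tool_rot: [-3.139, 0.0, 1.338]
ft_force: [-0.0, -1.7, 4.6]
opening: 0.0231
finger_force: 55.0
t: 24.0
position: [0.5208, -0.1197, 0.1502]
tool_rot: [-3.139, 0.001, 1.339]
ft_force: [-3.9, -0.7, 13.4]
opening: 0.0232
finger_force: 55.0
t: 24.3
position: [0.5209, -0.1198, 0.15]
tool_rot: [-3.139, 0.001, 1.339]
ft_force: [-7.9, 0.1, 19.7]
opening: 0.0232
finger_force: 55.0
```

```bash
python3 -m inch '[0,0,0,0,-0.006,0,0.8, 0,0,0,0,0,0,0.8, 0,0,0,0,0,0,0.8]' 55; python3 - <<'E'
from h import *
for n in("wrist","scene","top"):
    p,d=robot.snapshot(n);c=robot.camera_info(n)
    m=cv2.inRange(cv2.cvtColor(p,cv2.COLOR_BGR2HSV),(95,110,20),(130,255,255))
    v,u=np.nonzero((m>0)&(d>0));z=d[v,u]
    X=(np.c_[u,v,np.ones(len(u))]@np.linalg.inv(c["intrinsics"]).T*z[:,None]-c["t"])@np.array(c["R"])
    y=(X[:,:2]-[.538,-.047])@[.231,.973];x=(X[:,:2]-[.538,-.047])@[.973,-.231]
    k=(abs(x)<46)&(abs(x)<.046)&(y<.06)&(y>-.095)&(X[:,2]<.09)
    for _ in range(3):
        A=np.c_[x,y,np.ones(len(x))];co=np.linalg.lstsq(A[k],X[k,2],rcond=None)[0];k&=abs(X[:,2]-A@co)<.004
    print(n,k.sum(),"slope x,y,z0",co.round(4),"z at hole",(co@[0,-.075,1]).round(4))
    b=blobs(p,(18,140,60),(34,255,255),None,40) if n=="scene" else []
    q=blobs(p,(40,80,20),(90,255,200),None,40) if n=="top" else []
    for s in q[:4]: print("green",rect(c,s,.012))
q=blobs(cv2.imread("pics/top0.png"),(40,80,20),(90,255,200),None,40)
for s in q[:4]: print("green0",rect(robot.camera_info("top"),s,.012))
s=robot.sense();print(s["t"],s["ft_force"],s["ft_torque"],s["position"])
E
```

```text
t: 24.6
position: [0.5207, -0.1197, 0.15]
tool_rot: [-3.14, 0.001, 1.339]
ft_force: [-5.8, -0.6, 20.0]
opening: 0.023
finger_force: 55.0
wrist 40749 slope x,y,z0 [-0.0003  0.0018  0.0513] z at hole 0.0512
scene 965 slope x,y,z0 [0.0002 0.0023 0.0497] z at hole 0.0495
top 397 slope x,y,z0 [0.0023 0.0001 0.0504] z at hole 0.0504
green (array([559.6, 675.8, 222.2, 160.7]), np.float64(-0.104))
green (array([ -43.1, 1053.8,  154.3,   70.8]), np.float64(0.724))
green (array([421.5, 998.2, 106.1,  30.1]), np.float64(0.652))
green (array([  785.9, -1040.8,   116.9,    28.8]), np.float64(-0.446))
green0 (array([559.6, 675.7, 223. , 161. ]), np.float64(-0.104))
green0 (array([ -44.3, 1053.8,  150. ,   74. ]), np.float64(0.883))
green0 (array([420.3, 998.7, 107. ,  31.8]), np.float64(0.613))
green0 (array([  784.4, -1041.4,   114.6,    29.8]), np.float64(-0.41))
24.75 [-5.7965556  -1.02380257 18.59166709] [-0.10553667  1.10684789 -0.01006197] [ 0.52069495 -0.11968567  0.15002245]
```

The lid is level (slope about 0.002, top at 51 mm), the pin is at full depth, and the push holds steady at about 20 N.

```bash
python3 -c "
from plant import robot
print(robot.finish_job())"
```

```text
the job is handed in; nothing more can be done
None
```

The job is handed in at about 25 s of the 72 s allowed: the plaque is seated in the pocket, the lid is fully shut, and the gripper is still holding the pin and pressing it down with about 20 N.

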